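# Clear a sample board from the lever-arch display

## Robot

A 6-joint arm with a two-finger parallel gripper is mounted at the origin on a cart in front of the work surface, level with it; the furniture and walls round the work are solid. World frame = base frame: x ahead of the robot, y to its left, z up, the work surface at z = 0. Lengths are in m, angles in rad, forces in N, time in s.
With the tool pointing down it reaches from about 0.375 to 0.975 m from the base axis. Payload 3.8 kg.
Tool frame: the origin (TCP) lies on the centre line of the jaws, within the pads' length; the fingertips stand 14 mm ahead of it and the grasp point (between the pads) lies 5 mm behind it; x points along the fingers, y is the direction in which the jaws open and shut, and the axes are right-handed (so a half turn about x gives the same grasp; the last joint's range is limited). The gripper opens to 85 mm and grips with 20 to 120 N. Pads are 22 mm wide; open, the fingers measure 114 mm over their backs; the gripper's body (76 mm by 85 mm) begins 54 mm behind the grasp point. The pads swing forward as they close: fully open they stand 13 mm farther back than shut.
Start: joints at [1.255, 0.264, 1.604, -0, 1.274, -0.037], TCP at [0.186, 0.649, 0.245] pointing down, gripper open.
Joint ranges: [-2.63, 2.63], [-0.94, 2.18], [0.31, 2.57], [-1.31, 4.45], [0, 2.66], [-2.55, 2.55]. Speed limits (rad/s): [2.57, 2.57, 3.14, 3.14, 3.14, 3.14].

## Interface

Orientations are given as a rotation vector (axis times angle).
In Python, from workcell import bot gives the robot as it stands.
- The arm moves only by the shell command python3 -m creep 'ROWS' [FORCE]. ROWS is JSON, a list of rows, each an object with "grip": the finger opening in cm, from 0 to 8.54; "dp": the shift along the tool's x, y, z in cm, a list of three; "rotation": the turn, a rotation vector about the tool's x, y, z in rad, a list of three. A call has 1 to 5 rows; each row is the pose to reach, as a shift and turn from the pose commanded when the call began, along the tool's axes at that moment; what a row does not reach only later rows make up. A row lasts 1/12 s, in which the tool goes at most 41.7 mm and 7.16 degrees, less where a joint would pass 70% of its speed; a pose out of reach is approached as far as the arm can. A call with a gripper value outside its range is refused whole. The fingers move at their own pace and stop on an object; FORCE is the grip in N (left out, the last holds). Time passes only in rows, so rows that repeat a pose let the fingers close. It gives the time, the measured TCP pose, the force and the opening at its end, in the units of the state.
- bot.read_state(): the state, without advancing time (a new reading comes with each control period).
- bot.read_camera(name): name is "scene" or "top" or "wrist"; returns (picture, depth): 384x512x3 uint8, red, green, blue; 384x512 float32, m along the optical axis (not along the pixel's ray), 0 where there is no reading.
- bot.get_calibration(name): a dict with "fx", "fy", "cx", "cy" (pixels), "rvec" (rotation vector, rad) and "tvec" (3), from world to camera coordinates, as OpenCV has them. Camera axes: x right, y down, z forward; pixel columns grow to the right and rows downward; lengths in m; the calibration is good to about 2 mm. A picture is of the moment at which its call begins: read the wrist's pose just before it. get_calibration takes no time and is no camera call; for the wrist camera it gives the pose at the moment of the call.
- bot.finish_job(): hands the job in, once; it reports no verdict.
The state is a dict: "time": time; "q": joint angles; "joint_vel": joint speeds; "joint_torque": joint torques, N m; "tool_pos": TCP position; "tcp_rot": TCP orientation; "wrist_force": force on the tool from outside, world axes, zero at the start; "torque": the same for the moment, N m; "width": opening from 0.0 (shut) to 1.0 (fully open).
Only numpy, scipy, OpenCV 4.12 (cv2) and the standard library are available. Lean on these libraries where they do the work, as an engineer would, in place of code of your own. Each camera call takes 0.05 s, during which the arm holds its last target.

## Task

The soap sample in the lever-arch display on the sloped stand is being withdrawn. Lift the black-tipped lever so the arches spring open and the lever stays up, lift the sample board off the two posts and lay it gently, flat and soap side up, in the dark wooden tray; then press the lever right down until it snaps shut and let go. Leave the things standing around in place.

Things in the scene. Friction and masses are not known exactly. Their poses are not given: they have to be found in the camera images.
- deck: Sloped pale-wood panel of a counter stand, 172 (x) x 280 (y) x 10 mm, fixed, inclined 25 degrees. Origin: middle of its upper surface, 60 mm above the counter; x up the slope, y level, z square out of the surface. Two fixed posts (6 mm thick, tops at z = 26 mm) at x = 30, y = -40 and +40 mm. Two lip blocks 9 mm high, 26 mm long, at x = -68, y = -47 and +47 mm carry the board's lower edge.
- arch_hinge (a point): Middle of the hinge line, along y, of two steel arches, at x = 54, y = 0, z = 7 mm in the deck's frame. Closed, they reach over the post tops (up to z = 35 mm) and trap the board; they swing up the slope by 0.72 x the lever's angle. Lever fully up, they stay at deck x > 45 mm, clear of a board lifted straight out along the deck's z.
- lever (a joint): Lever angle, rad: 0 = fully down (arches closed), 1.2 = fully up (arches open). Over-centre spring, reversing at 0.35: below it the lever is pulled shut; above it, it springs up by itself and stays up at the stop, 1.2. About 5 N at the tip lifts it from 0; pressing it down takes up to about 7 N at the tip, falling to none at 0.35, where it snaps shut.
- lever_pivot (a point): Point on the lever's hinge axis, at x = 66, y = 55, z = 14 mm in the deck's frame; the axis runs along the deck's +x. The lever is a steel strip 14 mm wide, 3 mm thick. Down, it points along the deck's +y, rising 15 degrees off the surface; lifted, it turns about +x, and fully up it points out along the deck's z, leaning 6 degrees towards +y.
- lever_roll (a point): Centre of the black roll at the lever's tip: 12 mm diameter, 20 mm long along the deck's x, 65 mm from the pivot. When the lever is down it is 31 mm above the deck surface. It can be pinched by its two ends (20 mm, closing along the deck's x) and turns in the grip.
- board: Loose blue board, 110 (x) x 120 x 5 mm, about 0.2 kg, with a pink boxed soap fixed on it. Origin: centre of its underside; z out on the soap's side. It starts on the deck, axes parallel, centre at deck x = -13 mm. 11 mm holes at x = 43, y = -40 and +40 mm stand on the posts. Soap box 56 (x) x 78 (y) mm, centred at x = -12, y = 0, from z = 5 to 31 mm; pinch it across the 56 mm.
- tray: Fixed dark wooden tray, 180 x 180 mm outside, 26 mm high, walls 6 mm, floor 6 mm thick. Origin: centre of its underside, z up.
- tin: Bystander: round floral tin, 74 mm diameter, 32 mm high; origin under its centre.
- green_box: Bystander: small green box, 50 x 50 x 22 mm; origin under its centre.
- bottle: Bystander: white bottle with floral band, 50 x 63 x 171 mm; origin under its centre.

How it is judged:
On the way, in this order (a step that is already met when the one before it is completed fails the run):
1. the lever is fully up while the board still lies on the deck (value of joint lever above 1.05 rad and z of board in the frame of deck below 0.012 m), for 0.2 s.
2. the board lies flat in the tray, soap up, lever still up (x of board in the frame of tray between -0.03 and 0.03 m and y of board in the frame of tray between -0.03 and 0.03 m and z of board in the frame of tray below 0.011 m and angle between board's own z axis and vertical below 0.08 rad and linear speed of board below 0.02 m/s and value of joint lever above 1.05 rad), for 0.2 s.
At the end, for the whole second after the job is handed in: The lever is fully down (under 0.05 rad) and still; the board lies at rest in the tray, soap side up, its centre within 30 mm of the tray's in the tray's x and y, tilted less than 0.08 rad, its underside less than 11 mm above the tray's underside (x of board in the frame of tray between -0.03 and 0.03 m and y of board in the frame of tray between -0.03 and 0.03 m and z of board in the frame of tray below 0.011 m and angle between board's own z axis and vertical below 0.08 rad and linear speed of board below 0.02 m/s and value of joint lever below 0.05 rad and velocity of joint lever below 0.1 rad/s); the robot touches nothing.
It fails at once if the board is pressed or dropped on the tray with more than 70 N (contact force between board and tray above 70 N).
It fails at once if the round tin is moved by more than 20 mm (distance of tin from where it was at the start of the episode above 0.02 m).
It fails at once if the green box is moved by more than 20 mm (distance of green_box from where it was at the start of the episode above 0.02 m).
It fails at once if the bottle is moved by more than 20 mm (distance of bottle from where it was at the start of the episode above 0.02 m).
It also fails if it takes over 72 s, if anything falls off the work surface, if the arm or the gripper's body presses on something with over 40 N, if the wrist force passes 120 N, or if a joint passes its speed limit or range.

## Working session

There is one attempt and no reset: what is moved stays moved. The work goes in short steps, Python scripts to look and compute and a shell command to move; the robot and the scene stay as the last step left them, time stands still between calls to the robot, and variables do not carry over. Pictures are saved under pics/ and viewed, and the job is handed in when it is done.

```bash
ls; mkdir -p pics
python3 - <<'E'
from workcell import bot
import cv2
print(bot.read_state())
for n in ["scene","top","wrist"]:
    p,d=bot.read_camera(n); cv2.imwrite(f"pics/{n}0.png",p[:,:,::-1])
    import numpy as np; np.save(f"pics/{n}0d.npy",d)
    c=bot.get_calibration(n); print(n,c)
E
```

```text
pics
{'time': 0.0, 'q': array([ 1.25512513e+00,  2.64760380e-01,  1.60536829e+00,  8.05567070e-06,
        1.27371592e+00, -3.69586036e-02]), 'joint_vel': array([-1.12512693e-03,  5.48458815e-05, -1.47026596e-03,  5.50354415e-04,
       -1.21383266e-03, -1.96806531e-03]), 'joint_torque': array([ 1.06504041e-03, -5.15090668e+01, -3.67326236e+01,  1.11600655e-04,
        1.23675191e-02, -1.06331660e-05]), 'tool_pos': array([0.18552398, 0.64827353, 0.24396021]), 'tcp_rot': array([ 0.21704128,  1.56010442, -0.2205311 ]), 'wrist_force': array([-0.5288717 , -0.06266987,  0.34347276]), 'torque': array([-0.0292246 ,  0.06693666, -0.00166743]), 'width': 1.0010441644032007}
scene {'fx': 383.3088862775861, 'fy': 383.3088862775861, 'cx': 257.91430506044225, 'cy': 193.04093140363415, 'rvec': array([ 1.84349711, -1.04548096,  0.62335025]), 'tvec': array([-0.25926276,  0.29661192,  1.09542032])}
top {'fx': 415.47627693840644, 'fy': 415.47627693840644, 'cx': 254.53597692185068, 'cy': 197.94563770280237, 'rvec': array([ 2.14259757, -2.20369988,  0.1109888 ]), 'tvec': array([0.01948707, 0.50934562, 1.27124949])}
wrist {'fx': 281.68631708464864, 'fy': 281.68631708464864, 'cx': 256.4217551913952, 'cy': 191.24795882780055, 'rvec': array([-2.29413512, -1.73084747, -0.27386342]), 'tvec': array([-0.67311572, -0.04072807,  0.38177252])}
```

View pics/scene0.png

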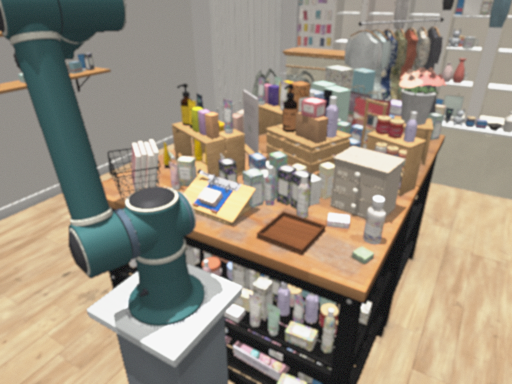

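View pics/top0.png

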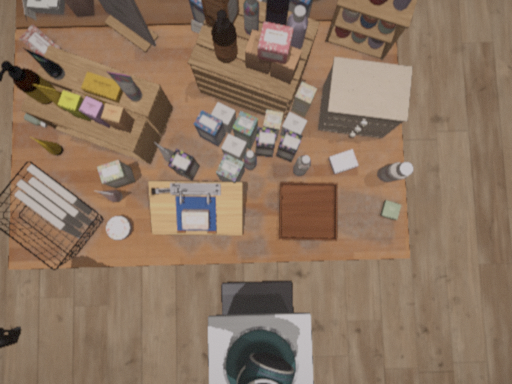

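View pics/wrist0.png

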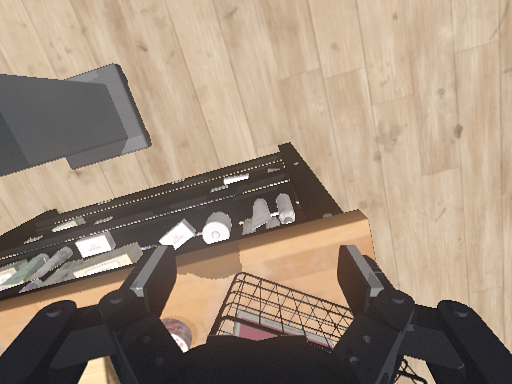

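```bash
cat > h.py <<'E'
import numpy as np, cv2
from scipy.spatial.transform import Rotation as R
from workcell import bot
def proj(c,P):
    return cv2.projectPoints(np.array(P,float).reshape(-1,1,3),c['rvec'],c['tvec'],np.array([[c['fx'],0,c['cx']],[0,c['fy'],c['cy']],[0,0,1.]]),None)[0].reshape(-1,2)
def unp(c,u,v,z):
    p=np.array([(u-c['cx'])/c['fx'],(v-c['cy'])/c['fy'],1])*z
    return R.from_rotvec(c['rvec']).inv().apply(p-c['tvec'])
def crop(p,x0,y0,x1,y1,s,name):
    cv2.imwrite(f"pics/{name}.png",cv2.resize(p[y0:y1,x0:x1,::-1],None,fx=s,fy=s,interpolation=cv2.INTER_CUBIC))
E
python3 - <<'E'
from h import *
p=cv2.imread("pics/top0.png")[:,:,::-1]; d=np.load("pics/top0d.npy")
crop(p,135,140,255,245,6,"t1")
p2=cv2.imread("pics/scene0.png")[:,:,::-1]
crop(p2,170,150,270,230,8,"s1")
c=bot.get_calibration("top")
for u,v in [(152,183),(152,233),(241,183),(241,233),(195,220),(308,210),(280,184),(337,184),(280,239),(337,239),(118,228),(391,210),(400,171)]:
    print(u,v,unp(c,u,v,d[v,u]).round(4))
E
```

```text
152 183 [0.5557 0.3075 0.095 ]
152 233 [0.4097 0.3251 0.025 ]
241 183 [0.5479 0.0443 0.0987]
241 233 [0.4019 0.05   0.0296]
195 220 [0.4435 0.1841 0.0797]
308 210 [ 0.4685 -0.1624  0.0078]
280 184 [ 0.5506 -0.0754  0.0301]
337 184 [ 0.5494 -0.2592  0.0007]
280 239 [ 0.38   -0.0713  0.0029]
337 239 [ 0.3749 -0.2509  0.0009]
118 228 [0.4278 0.4274 0.0334]
391 210 [ 0.4601 -0.4187  0.0243]
400 171 [ 0.56   -0.4025  0.1677]
```

View pics/t1.png

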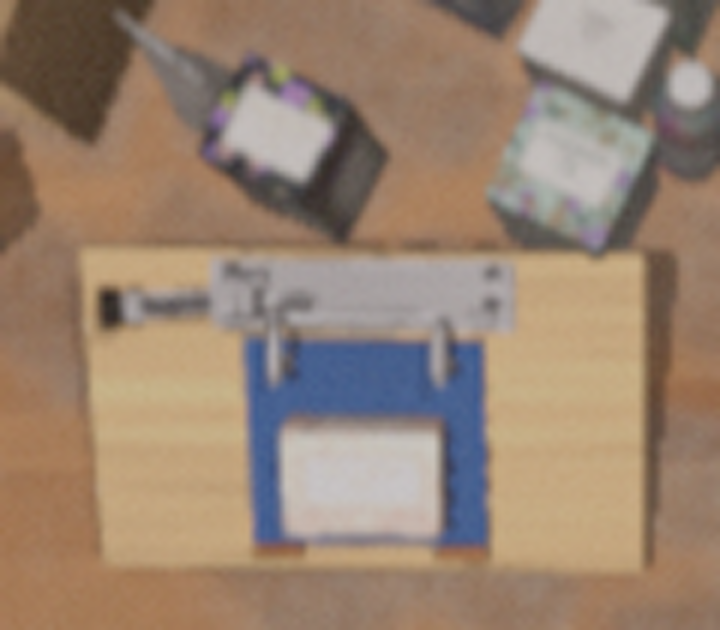

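View pics/s1.png

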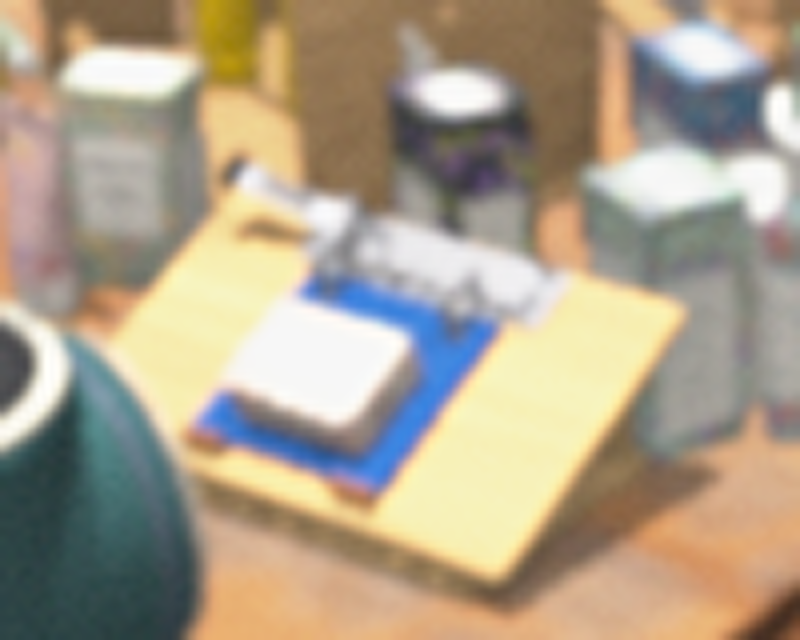

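```bash
cat >> h.py <<'E'
from scipy.optimize import least_squares
def deckT(x,y,yaw):
    r=R.from_euler('ZY',[yaw,-np.deg2rad(25)]).as_matrix()
    T=np.eye(4);T[:3,:3]=r;T[:3,3]=[x,y,.06];return T
def ap(T,P): return np.array(P)@T[:3,:3].T+T[:3,3]
E
python3 - <<'E'
from h import *
c=bot.get_calibration("top")
px=(np.array([(82,247),(648,250),(645,570),(104,568)])+.5)/6-.5+[135,140]
L=[(.086,.14,0),(.086,-.14,0),(-.086,-.14,0),(-.086,.14,0)]
f=lambda v:(proj(c,ap(deckT(*v),L))-px).ravel()
s=least_squares(f,[.48,.18,0]);print(s.x,s.fun.round(2))
T=deckT(*s.x)
# check with roll and soap
for n,P in [("roll",(.066,.055+.065*np.cos(.2618),.014+.065*np.sin(.2618))),("soap",(-.025,0,.031))]:
    w=ap(T,[P]);print(n,w,proj(c,w),(proj(c,w)-[135,140]+.5)*6)
    cs=bot.get_calibration("scene");print((proj(cs,w)-[170,150]+.5)*8)
cs=bot.get_calibration("scene");print((proj(cs,ap(T,L))-[170,150]+.5)*8)
p=cv2.imread("pics/top0.png")[:,:,::-1]
crop(p,265,145,415,250,5,"t2");crop(p,90,205,150,250,10,"t3")
E
```

```text
[ 0.47968945  0.18255753 -0.03618113] [-0.47 -0.02 -0.1   0.26  0.47  0.07  0.13 -0.32]
roll [[0.53070933 0.29857307 0.11582818]] [[153.3824389  190.49801846]] [[113.29463341 305.98811075]]
[[237.23210736 171.39183833]]
soap [[0.44395399 0.18385104 0.07753008]] [[195.18634194 219.86828953]] [[364.11805164 482.20973721]]
[[316.87654792 358.90914787]]
[[246.8133098  174.74053365]
 [688.78259254 304.98894307]
 [502.57573165 576.9304739 ]
 [ 53.72486068 415.89648425]]
```

View pics/t2.png

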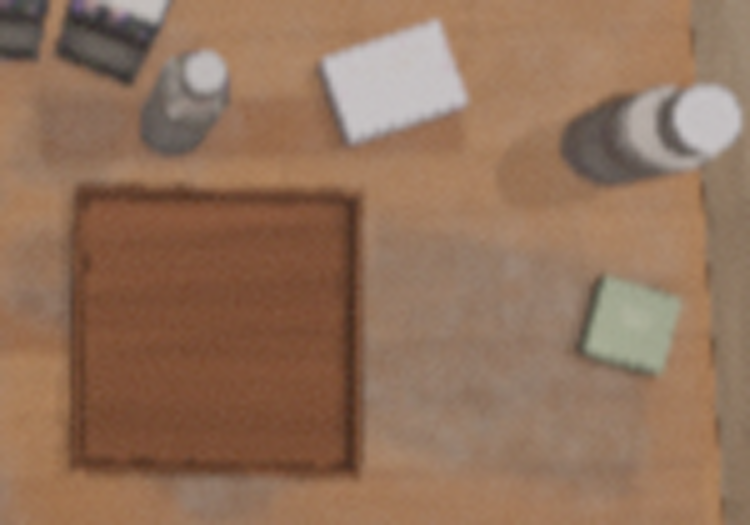

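View pics/t3.png

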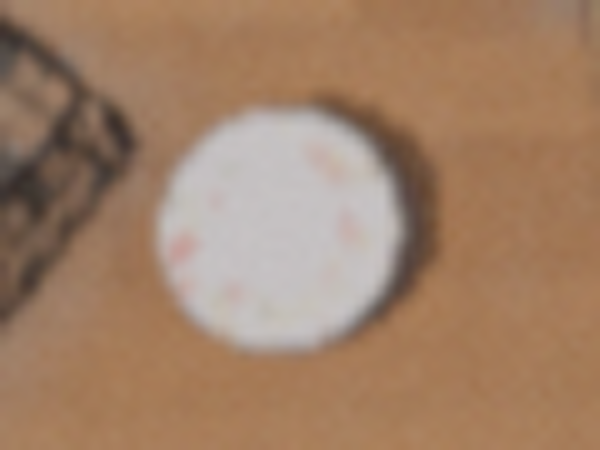

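```bash
cat >> h.py <<'E'
T=deckT(0.47969,0.18256,-0.03618)
def lev(a): # roll centre in deck at lever angle a
    t=np.deg2rad(15)+a; return np.array([.066,.055+.065*np.cos(t),.014+.065*np.sin(t)])
RG=np.stack([-T[:3,2],-T[:3,0],T[:3,1]],1)
def need(pos,Rm,tip=0.0):
    """pos= world place for the grasp point (5mm behind TCP)"""
    s=bot.read_state(); R0=R.from_rotvec(s['tcp_rot']).as_matrix()
    tcp=np.array(pos)+.005*Rm[:,0]
    print('t',round(s['time'],2),'dp cm',(R0.T@(tcp-s['tool_pos'])*100).round(2),'rot',R.from_matrix(R0.T@Rm).as_rotvec().round(3),'F',s['wrist_force'].round(1),'w',round(s['width'],3),'q',s['q'].round(2))
E
python3 - <<'E'
from h import *
c=bot.get_calibration("top")
px=(np.array([(78,188),(361,193),(355,474),(73,466)])+.5)/5-.5+[265,145]
L=np.array([(.09,.09,.026),(.09,-.09,.026),(-.09,-.09,.026),(-.09,.09,.026)])
f=lambda v:(proj(c,L@R.from_euler('z',v[2]).as_matrix().T+[v[0],v[1],0])-px).ravel()
s=least_squares(f,[.46,-.16,0]);print(s.x,s.fun.round(2))
cs=bot.get_calibration("scene");print(proj(cs,L@R.from_euler('z',s.x[2]).as_matrix().T+[s.x[0],s.x[1],0]))
need(ap(T,[lev(0)+[0,0,.07]])[0],RG)
cw=bot.get_calibration("wrist");st=bot.read_state()
C=-R.from_rotvec(cw['rvec']).inv().apply(cw['tvec']);R0=R.from_rotvec(st['tcp_rot']).as_matrix()
print('cam in tool',R0.T@(C-st['tool_pos']), R0.round(2))
E
```

```text
[ 0.46593566 -0.15973802 -0.0558573 ] [-0.56 -1.25  0.33 -0.65  1.05  0.93 -0.82  0.91]
[[282.35451904 209.99154282]
 [325.18132226 224.08872982]
 [301.23064141 248.82107406]
 [255.81628222 231.69043218]]
t 0.15 dp cm [  6.99 -24.79  40.14] rot [-1.781 -0.396 -0.308] F [-0.5  0.4  0.2] w 1.007 q [ 1.26  0.26  1.61 -0.    1.27 -0.04]
cam in tool [-0.12932844 -0.00055716 -0.08064319] [[-0.    0.28  0.96]
 [-0.    0.96 -0.28]
 [-1.   -0.   -0.  ]]
```

```bash
sed -i 's/^RG=.*/RG=np.stack([-T[:3,2],T[:3,0],-T[:3,1]],1)/' h.py
python3 - <<'E'
from h import *
need(ap(T,[lev(0)+[0,0,.07]])[0],RG)
c=bot.get_calibration("top");d=np.load("pics/top0d.npy")
for U,V in [(270,130),(130,30),(345,210),(240,80)]:
    u,v=135+U//6,140+V//6; print(unp(c,u,v,d[v,u]).round(3))
# tallest in region between
for v in range(150,240,10):
    print(v,[round(float(unp(c,u,v,d[v,u])[2]),2) for u in range(0,180,12)])
E
```

```text
t 0.15 dp cm [  6.99 -24.79  40.14] rot [ 1.306 -0.288  0.371] F [-0.5  0.4  0.2] w 1.007 q [ 1.26  0.26  1.61 -0.    1.27 -0.04]
[0.609 0.215 0.146]
[0.686 0.311 0.025]
[0.584 0.196 0.047]
[0.633 0.229 0.147]
150 [-0.89, 0.01, 0.0, 0.0, 0.07, 0.03, -0.0, 0.0, 0.0, -0.0, 0.01, 0.2, 0.12, 0.0, 0.11]
160 [-0.9, 0.0, -0.0, 0.01, -0.0, 0.0, 0.0, -0.0, -0.0, 0.0, 0.0, 0.0, 0.06, -0.0, 0.05]
170 [-0.92, 0.0, 0.0, 0.17, -0.0, 0.01, 0.0, 0.0, 0.0, 0.12, 0.13, 0.01, 0.01, -0.0, 0.0]
180 [-0.9, 0.13, -0.0, 0.17, 0.17, 0.01, 0.0, 0.01, 0.0, 0.13, 0.09, 0.03, 0.0, 0.1, 0.0]
190 [-0.9, 0.1, 0.17, 0.17, 0.17, 0.17, -0.0, 0.0, 0.01, 0.08, 0.0, 0.0, 0.0, 0.11, 0.11]
200 [-0.9, -0.0, 0.17, 0.12, 0.17, 0.17, 0.17, -0.0, 0.0, 0.0, 0.01, -0.0, 0.0, 0.07, 0.07]
210 [-0.9, 0.01, 0.0, 0.18, 0.16, 0.17, 0.17, 0.07, 0.13, 0.0, 0.0, 0.0, -0.0, 0.06, 0.06]
220 [-0.9, 0.01, 0.01, 0.0, 0.17, 0.17, 0.11, 0.09, 0.1, 0.0, 0.03, -0.0, 0.0, 0.04, 0.04]
230 [-0.9, 0.09, 0.01, 0.0, 0.0, 0.0, 0.09, 0.0, 0.0, 0.03, 0.03, 0.0, 0.0, 0.03, 0.03]
```

```bash
python3 -m creep '[{"grip":5,"dp":[-3,-1,2],"rotation":[0.1,-0.02,0.03]},{"grip":5,"dp":[-4,-3,5],"rotation":[0.2,-0.04,0.06]},{"grip":5,"dp":[-4,-5,8],"rotation":[0.3,-0.07,0.08]},{"grip":5,"dp":[-4,-7,11],"rotation":[0.4,-0.09,0.11]},{"grip":5,"dp":[-4,-9,14],"rotation":[0.5,-0.11,0.14]}]' 25
python3 -c "
from h import *
need(ap(T,[lev(0)+[0,0,.07]])[0],RG)"
```

```text
time: 0.57
tool_pos: [0.2963, 0.5227, 0.2854]
tcp_rot: [0.698, 1.351, -0.503]
wrist_force: [0.6, 0.0, -0.2]
width: 0.587
t 0.57 dp cm [12.86 -3.13 29.55] rot [ 0.802 -0.178  0.228] F [ 0.6  0.  -0.2] w 0.587 q [ 1.08  0.02  1.82 -0.12  1.17  0.33]
```

```bash
python3 -m creep '[{"grip":5,"dp":[0,-0.5,4],"rotation":[0.11,-0.02,0.03]},{"grip":5,"dp":[0,-1,8],"rotation":[0.22,-0.05,0.06]},{"grip":5,"dp":[1,-1.3,12],"rotation":[0.33,-0.07,0.09]},{"grip":5,"dp":[2,-1.7,16],"rotation":[0.44,-0.1,0.12]},{"grip":5,"dp":[3,-2,20],"rotation":[0.55,-0.12,0.15]}]' 25
python3 -c "
from h import *
need(ap(T,[lev(0)+[0,0,.07]])[0],RG)"
```

```text
time: 0.98
tool_pos: [0.4283, 0.3689, 0.2666]
tcp_rot: [1.189, 1.039, -0.794]
wrist_force: [0.4, 0.5, -0.5]
width: 0.588
t 0.98 dp cm [10.99  2.18  7.95] rot [ 0.251 -0.055  0.078] F [ 0.4  0.5 -0.5] w 0.588 q [ 0.8  -0.12  2.01 -0.27  0.99  0.7 ]
```

```bash
python3 -m creep '[{"grip":5,"dp":[2,0.5,3],"rotation":[0.1,-0.02,0.03]},{"grip":5,"dp":[5,1,5.5],"rotation":[0.2,-0.04,0.06]},{"grip":5,"dp":[8,1.6,8],"rotation":[0.251,-0.055,0.078]},{"grip":5,"dp":[11,2.2,8],"rotation":[0.251,-0.055,0.078]},{"grip":5,"dp":[11,2.2,8],"rotation":[0.251,-0.055,0.078]}]' 25
python3 -c "
from h import *
p,d=bot.read_camera('wrist');cv2.imwrite('pics/w1.png',p[:,:,::-1]);np.save('pics/w1d.npy',d)
c=bot.get_calibration('wrist')
print(proj(c,ap(T,[lev(0)])))
need(ap(T,[lev(0)+[0,0,.0]])[0],RG)
p,d=bot.read_camera('scene');crop(p,150,90,290,230,5,'s2')"
```

```text
time: 1.4
tool_pos: [0.5015, 0.2973, 0.1679]
tcp_rot: [1.393, 0.864, -0.918]
wrist_force: [-1.3, -0.5, 0.1]
width: 0.584
[[261.60143466 211.35653154]]
t 1.45 dp cm [ 6.68  0.37 -0.13] rot [0.006 0.005 0.008] F [-0.5  0.1 -0.2] w 0.585 q [ 0.65 -0.02  2.13 -0.4   0.74  0.94]
```

View pics/w1.png

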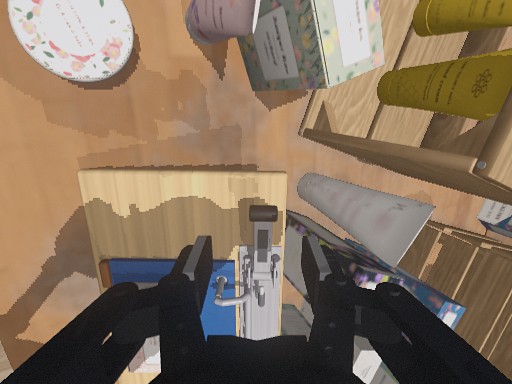

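View pics/s2.png

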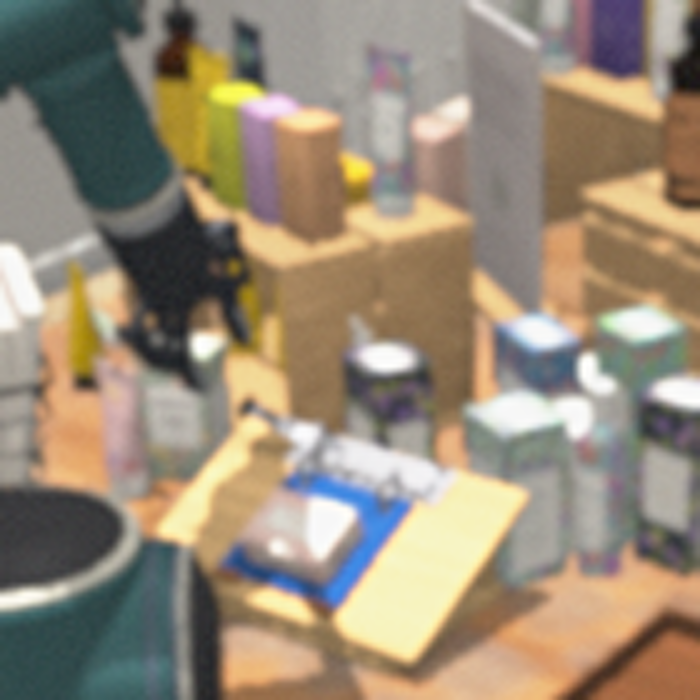

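```bash
python3 -m creep '[{"grip":4,"dp":[2,0.4,-0.1],"rotation":[0.006,0.005,0.008]},{"grip":4,"dp":[4,0.4,-0.1],"rotation":[0.006,0.005,0.008]},{"grip":4,"dp":[5.5,0.4,-0.1],"rotation":[0.006,0.005,0.008]},{"grip":4,"dp":[6.6,0.4,-0.1],"rotation":[0.006,0.005,0.008]},{"grip":4,"dp":[6.6,0.4,-0.1],"rotation":[0.006,0.005,0.008]}]' 25
python3 -c "
from h import *
p,d=bot.read_camera('wrist');crop(p,130,130,390,330,3,'w2');
need(ap(T,[lev(0)+[0,0,.0]])[0],RG)"
```

```text
time: 1.92
tool_pos: [0.5343, 0.3013, 0.116]
tcp_rot: [1.408, 0.859, -0.902]
wrist_force: [0.3, -0.9, -0.8]
width: 0.472
t 1.97 dp cm [ 0.44 -0.38  0.31] rot [ 0.    -0.006 -0.006] F [-0.9 -0.4  0.5] w 0.469 q [ 0.61  0.09  2.13 -0.46  0.61  0.98]
```

View pics/w2.png

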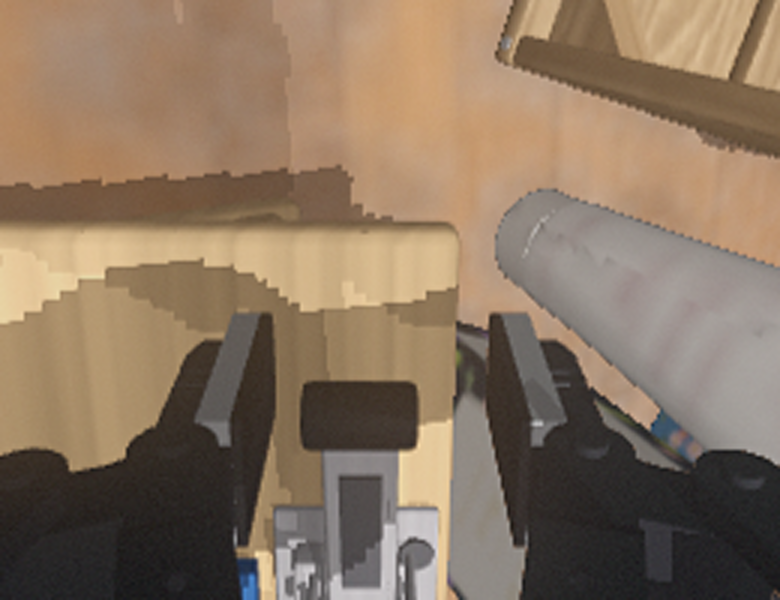

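```bash
python3 -m creep '[{"grip":4,"dp":[0.3,-0.38,0.2],"rotation":[0,0,0]},{"grip":3,"dp":[0.3,-0.38,0.2],"rotation":[0,0,0]},{"grip":1,"dp":[0.3,-0.38,0.2],"rotation":[0,0,0]},{"grip":1,"dp":[0.3,-0.38,0.2],"rotation":[0,0,0]},{"grip":1,"dp":[0.3,-0.38,0.2],"rotation":[0,0,0]}]' 30
python3 -c "
from h import *
p,d=bot.read_camera('wrist');crop(p,130,130,390,330,3,'w3');
need(ap(T,[lev(0)+[0,0,.0]])[0],RG)"
```

```text
time: 2.38
tool_pos: [0.532, 0.2994, 0.1129]
tcp_rot: [1.41, 0.859, -0.902]
wrist_force: [-7.0, 0.5, 4.2]
width: 0.223
t 2.43 dp cm [0.18 0.01 0.09] rot [-0.001 -0.006 -0.006] F [-6.8  1.   4.2] w 0.228 q [ 0.61  0.09  2.14 -0.47  0.6   0.99]
```

View pics/w3.png

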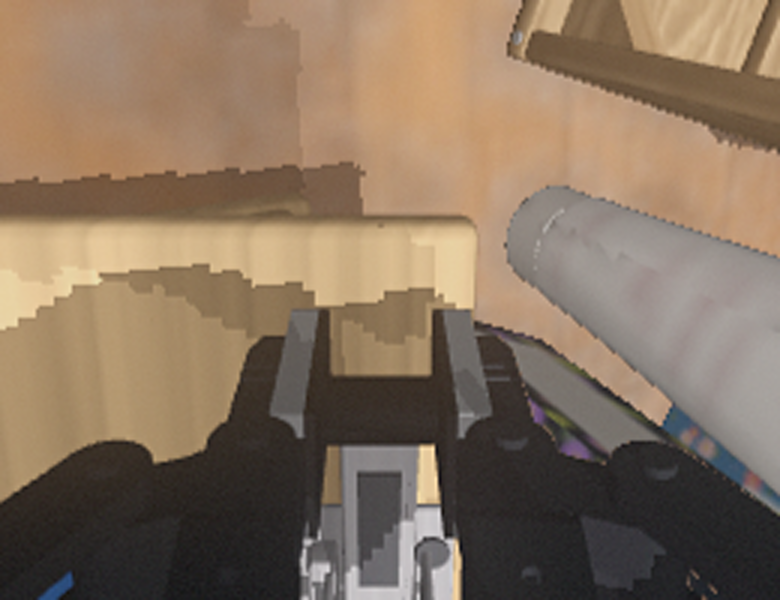

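```bash
python3 -m creep '[{"grip":1,"dp":[-0.6,0,0.2],"rotation":[0,0,0]},{"grip":1,"dp":[-1.2,0,0.46],"rotation":[0,0,0]},{"grip":1,"dp":[-1.8,0,0.8],"rotation":[0,0,0]},{"grip":1,"dp":[-2.5,0,1.3],"rotation":[0,0,0]},{"grip":1,"dp":[-3.25,0,2.05],"rotation":[0,0,0]}]' 30
python3 -c "
from h import *
p,d=bot.read_camera('wrist');crop(p,130,130,390,330,3,'w4');
need(ap(T,[lev(.6)+[0,0,.0]])[0],RG)"
```

```text
time: 2.85
tool_pos: [0.5173, 0.2787, 0.1422]
tcp_rot: [1.41, 0.859, -0.902]
wrist_force: [-1.0, 1.9, -0.9]
width: 0.221
t 2.9 dp cm [ 0.28  0.03 -0.12] rot [-0.001 -0.004 -0.006] F [-6.4  1.2  1.1] w 0.225 q [ 0.59 -0.    2.17 -0.42  0.65  0.92]
```

View pics/w4.png

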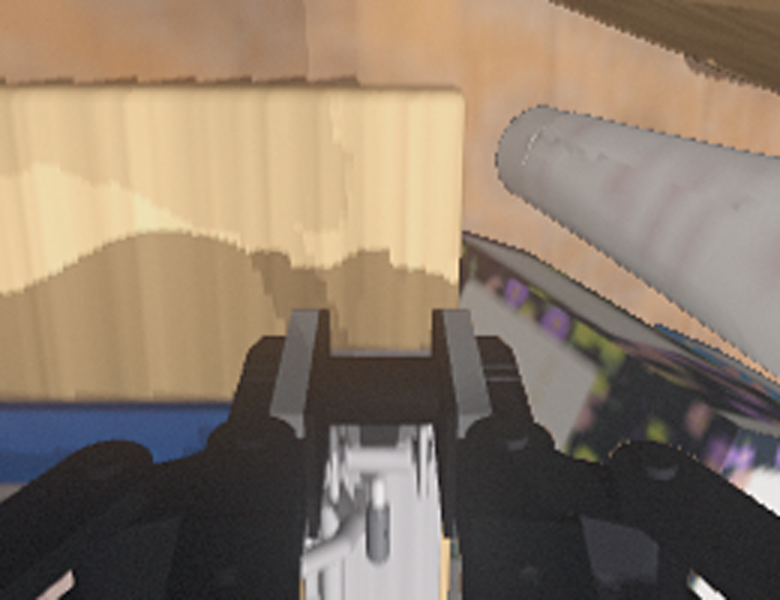

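```bash
python3 -m creep '[{"grip":1,"dp":[-0.74,0,1.06],"rotation":[0,0,0]},{"grip":1,"dp":[-1.26,0,2.25],"rotation":[0,0,0]},{"grip":1,"dp":[-1.45,0,2.95],"rotation":[0,0,0]},{"grip":2.5,"dp":[-1.5,0,3.1],"rotation":[0,0,0]},{"grip":4,"dp":[-1.5,0,3.1],"rotation":[0,0,0]}]' 30
python3 -c "
from h import *
p,d=bot.read_camera('wrist');crop(p,130,130,390,330,3,'w5');
need(ap(T,[lev(1.2)+[0,0,.0]])[0],RG)
p,d=bot.read_camera('scene');crop(p,150,110,290,230,5,'s3')"
```

```text
time: 3.32
tool_pos: [0.5108, 0.2471, 0.1559]
tcp_rot: [1.411, 0.857, -0.901]
wrist_force: [0.3, 0.5, -0.5]
width: 0.418
t 3.37 dp cm [ 0.1  -0.06  0.4 ] rot [-0.001 -0.005 -0.008] F [ 0.7 -0.3 -0.3] w 0.471 q [ 0.54 -0.06  2.2  -0.39  0.66  0.85]
```

View pics/w5.png

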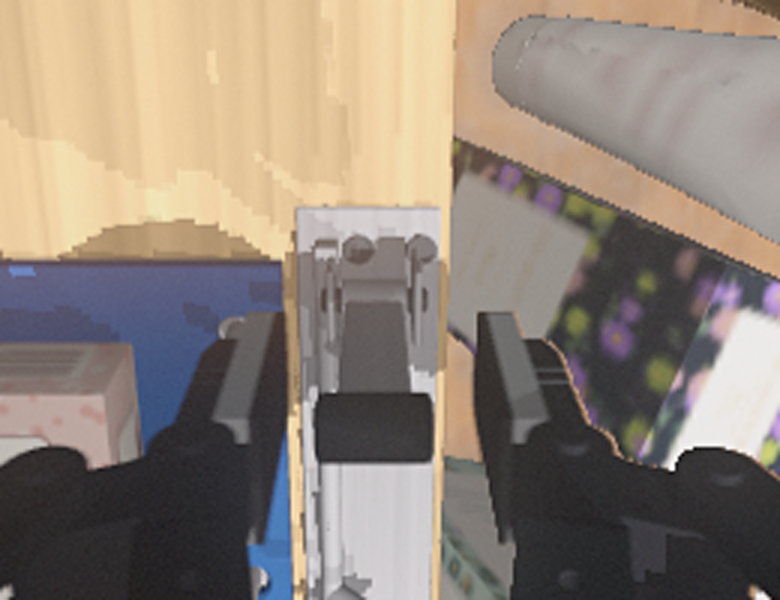

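View pics/s3.png

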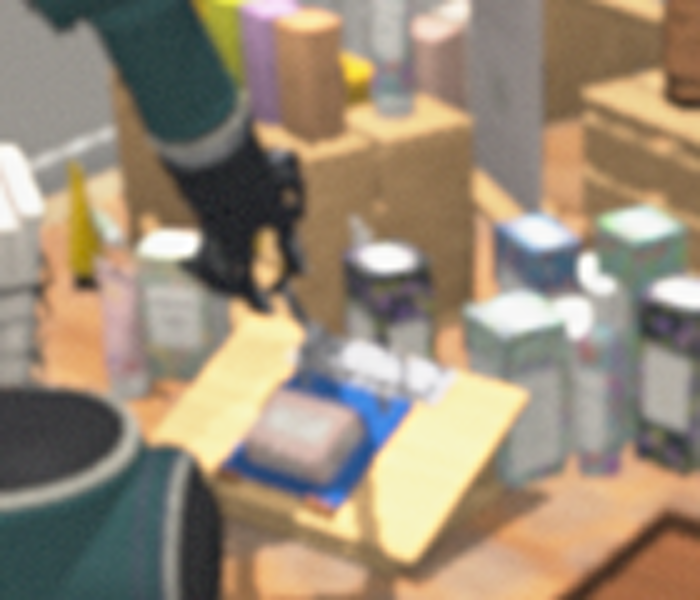

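```bash
python3 -m creep '[{"grip":4,"dp":[-3.5,0,0],"rotation":[0,0,0]},{"grip":5,"dp":[-5,0,0],"rotation":[0,0,0]},{"grip":8.4,"dp":[-5,-3,2],"rotation":[0,0,0]},{"grip":8.4,"dp":[-5,-6,4.2],"rotation":[0,0,0]},{"grip":8.4,"dp":[-5,-9,6.2],"rotation":[0,0,0]}]' 30
python3 -c "
from h import *
p,d=bot.read_camera('wrist');cv2.imwrite('pics/w6.png',p[:,:,::-1])
c=bot.get_calibration('wrist');print(proj(c,ap(T,[(-.053,.039,.031),(.003,.039,.031),(.003,-.039,.031),(-.053,-.039,.031)])))
need(ap(T,[(-.025,0,.028)])[0],RG)"
```

```text
time: 3.83
tool_pos: [0.4053, 0.1895, 0.1616]
tcp_rot: [1.41, 0.858, -0.9]
wrist_force: [-1.2, -1.0, 0.3]
width: 0.97
[[236.61982583 150.12718009]
 [308.81811003 150.40918061]
 [303.26427055 240.2659949 ]
 [238.41457007 239.86451932]]
t 3.88 dp cm [ 9.63  1.24 -0.27] rot [0.002 0.004 0.007] F [-5.8 -4.6 -7.1] w 0.983 q [ 0.56 -0.35  2.43 -0.36  0.73  0.82]
```

View pics/w6.png

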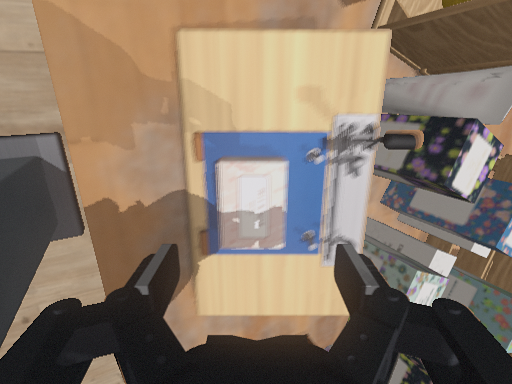

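```bash
python3 -m creep '[{"grip":8.4,"dp":[0,0,0],"rotation":[0,0,0]},{"grip":8.4,"dp":[0,0,0],"rotation":[0,0,0]}]' 30
python3 -c "
from h import *
c=bot.get_calibration('wrist')
p,d=bot.read_camera('wrist');crop(p,170,110,350,270,4,'w7')
print((proj(c,ap(T,[(-.053,.039,.031),(.003,.039,.031),(.003,-.039,.031),(-.053,-.039,.031)]))-[170,110])*4)
need(ap(T,[(-.025,0,.028)])[0],RG)"
```

```text
time: 4.05
tool_pos: [0.4052, 0.1895, 0.161]
tcp_rot: [1.41, 0.859, -0.901]
wrist_force: [0.4, 0.6, 0.3]
width: 0.984
[[203.55313841 194.24984422]
 [484.25868076 194.13260532]
 [470.67688109 542.52437333]
 [217.12894709 542.99172994]]
t 4.1 dp cm [10.07 -0.26  0.58] rot [-0.    -0.007 -0.008] F [0.5 1.6 0.8] w 0.986 q [ 0.56 -0.34  2.41 -0.36  0.73  0.82]
```

View pics/w7.png

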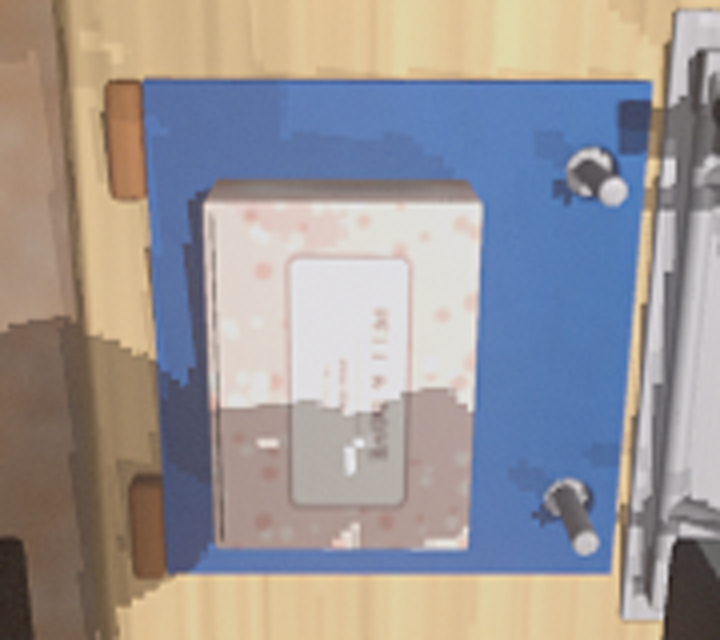

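```bash
python3 -m creep '[{"grip":8.4,"dp":[3,-0.2,0.5],"rotation":[0,-0.007,-0.008]},{"grip":8.4,"dp":[5.5,-0.25,0.7],"rotation":[0,-0.007,-0.008]},{"grip":8.4,"dp":[8,-0.25,0.7],"rotation":[0,-0.007,-0.008]},{"grip":8.4,"dp":[9.2,-0.25,0.7],"rotation":[0,-0.007,-0.008]},{"grip":8.4,"dp":[9.2,-0.25,0.7],"rotation":[0,-0.007,-0.008]}]' 30
python3 -m creep '[{"grip":8.4,"dp":[0,0,0],"rotation":[0,0,0]},{"grip":8.4,"dp":[0,0,0],"rotation":[0,0,0]}]' 30
python3 -c "
from h import *
p,d=bot.read_camera('wrist');crop(p,100,100,400,325,2.6,'w8')
need(ap(T,[(-.025,0,.028)])[0],RG)"
```

```text
time: 4.52
tool_pos: [0.4436, 0.1819, 0.0754]
tcp_rot: [1.401, 0.86, -0.915]
wrist_force: [-0.1, 0.0, 0.1]
width: 0.982
time: 4.68
tool_pos: [0.4439, 0.1827, 0.0784]
tcp_rot: [1.405, 0.859, -0.91]
wrist_force: [-0.4, 0.8, -0.3]
width: 0.985
t 4.73 dp cm [ 0.9  -0.04 -0.11] rot [-0.001  0.    -0.   ] F [-0.8 -0.4  0.1] w 0.991 q [ 0.49 -0.13  2.43 -0.46  0.5   0.89]
```

View pics/w8.png

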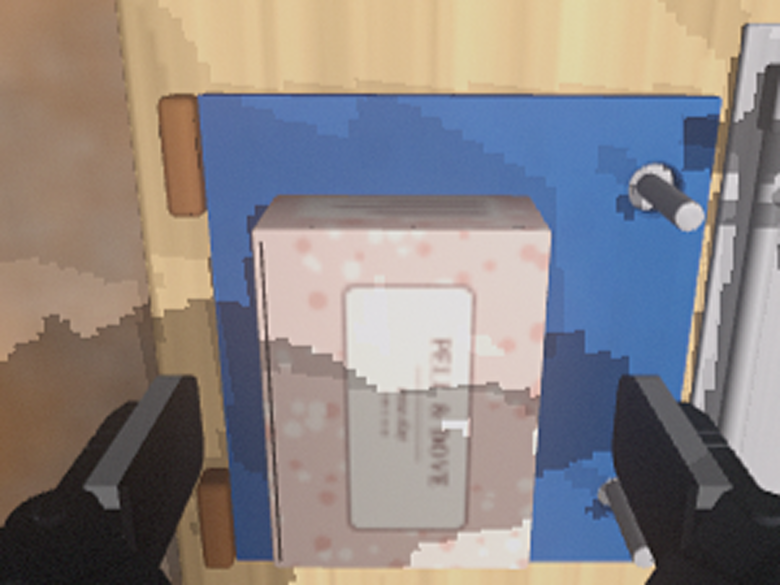

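```bash
python3 -m creep '[{"grip":8.4,"dp":[0.7,-0.04,-0.1],"rotation":[0,0,0]},{"grip":8.4,"dp":[0.8,-0.04,-0.1],"rotation":[0,0,0]},{"grip":5,"dp":[0.8,-0.04,-0.1],"rotation":[0,0,0]},{"grip":5,"dp":[0.8,-0.04,-0.1],"rotation":[0,0,0]},{"grip":5,"dp":[0.8,-0.04,-0.1],"rotation":[0,0,0]}]' 50
python3 -m creep '[{"grip":5,"dp":[0,0,0],"rotation":[0,0,0]},{"grip":5,"dp":[0,0,0],"rotation":[0,0,0]}]' 50
python3 -c "
from h import *
p,d=bot.read_camera('wrist');crop(p,100,100,400,325,2.6,'w9')
need(ap(T,[(-.025,0,.028)])[0],RG)"
```

```text
time: 5.15
tool_pos: [0.4464, 0.183, 0.0709]
tcp_rot: [1.404, 0.858, -0.91]
wrist_force: [1.5, -0.6, -0.1]
width: 0.643
time: 5.32
tool_pos: [0.4464, 0.183, 0.0708]
tcp_rot: [1.404, 0.858, -0.91]
wrist_force: [-1.6, -1.3, 5.8]
width: 0.644
t 5.37 dp cm [ 0.09  0.06 -0.08] rot [-0.001  0.001 -0.   ] F [-1.  -1.2  5.9] w 0.645 q [ 0.48 -0.11  2.43 -0.47  0.48  0.9 ]
```

View pics/w9.png

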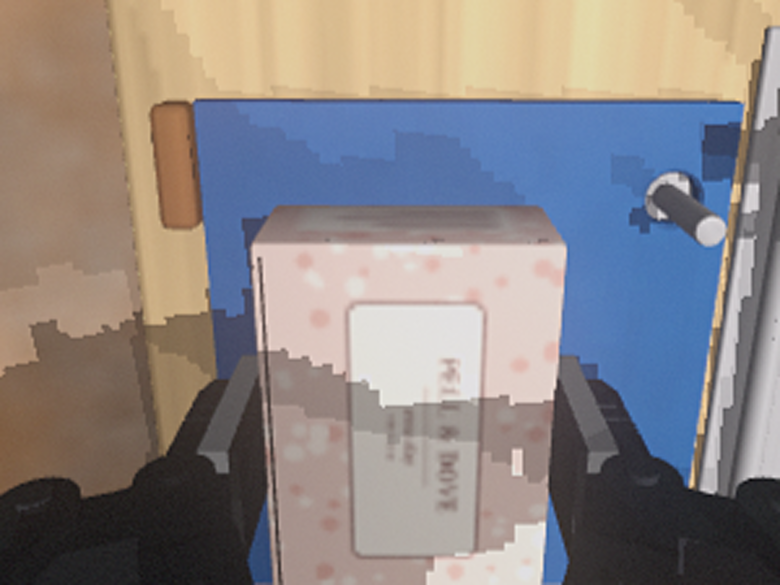

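```bash
python3 -m creep '[{"grip":5,"dp":[-0.6,0,0],"rotation":[0,0,0]},{"grip":5,"dp":[-1.4,0,0],"rotation":[0,0,0]},{"grip":5,"dp":[-2.4,0,0],"rotation":[0,0,0]},{"grip":5,"dp":[-3.6,0,0],"rotation":[0,0,0]},{"grip":5,"dp":[-5,0,0],"rotation":[0,0,0]}]' 50
python3 -m creep '[{"grip":5,"dp":[-1.5,0,0],"rotation":[0,0,0]},{"grip":5,"dp":[-3,0,0],"rotation":[0,0,0]},{"grip":5,"dp":[-4,0,0],"rotation":[0,0,0]},{"grip":5,"dp":[-4,0,0],"rotation":[0,0,0]},{"grip":5,"dp":[-4,0,0],"rotation":[0,0,0]}]' 50
python3 -c "
from h import *
p,d=bot.read_camera('wrist');crop(p,100,100,400,325,2.6,'w10')
p,d=bot.read_camera('scene');crop(p,150,110,290,230,5,'s4')
RD=R.from_euler('Z',-.04).as_matrix()@np.array([[0,1,0],[0,0,-1],[-1,0,0]])
need([.455,-.16,.17],RD)"
```

```text
time: 5.78
tool_pos: [0.4225, 0.1826, 0.1138]
tcp_rot: [1.401, 0.861, -0.916]
wrist_force: [0.5, 0.4, -2.6]
width: 0.643
time: 6.2
tool_pos: [0.407, 0.1841, 0.151]
tcp_rot: [1.403, 0.86, -0.912]
wrist_force: [-0.3, -1.1, -3.4]
width: 0.646
t 6.3 dp cm [ 1.26  6.14 34.17] rot [ 0.003  0.002 -0.433] F [ 0.1  0.1 -3.6] w 0.645 q [ 0.54 -0.32  2.42 -0.36  0.71  0.81]
```

View pics/w10.png

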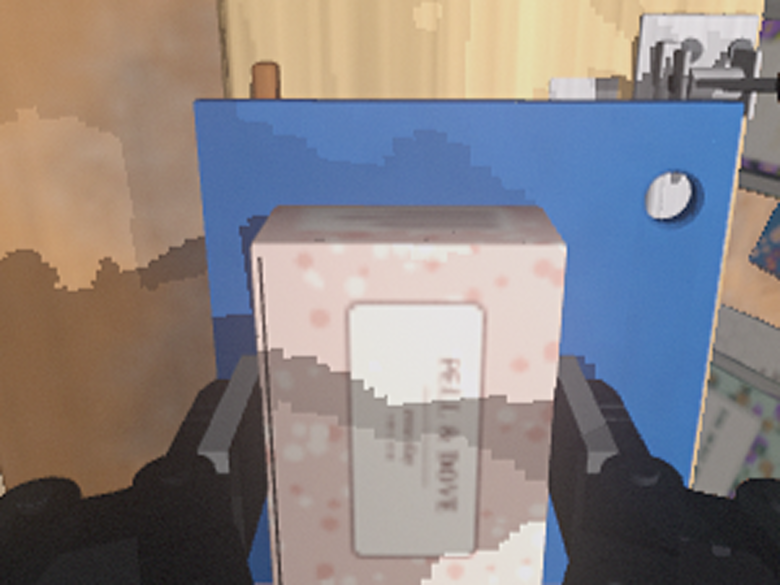

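View pics/s4.png

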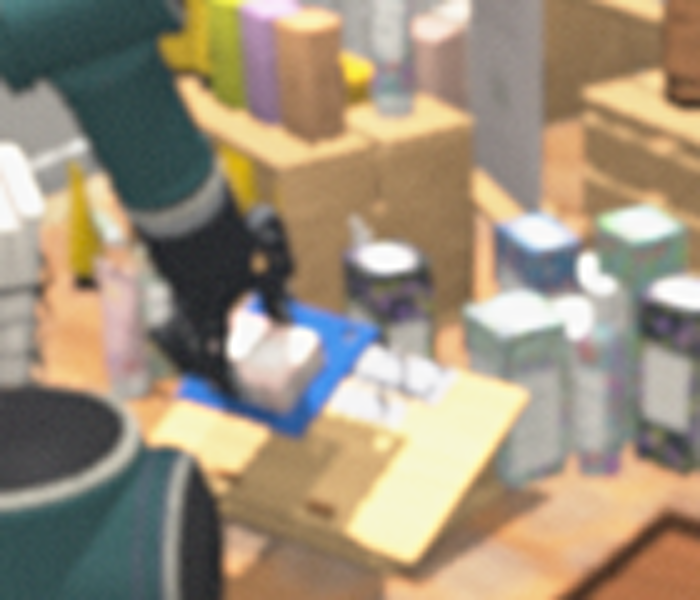

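```bash
python3 -m creep '[{"grip":5,"dp":[-1,0,2],"rotation":[0,0,0]},{"grip":5,"dp":[-2,0,5],"rotation":[0,0,0]},{"grip":5,"dp":[-2,0.5,8],"rotation":[0,0,0]},{"grip":5,"dp":[-2,1,11],"rotation":[0,0,0]},{"grip":5,"dp":[-2,1.5,14.5],"rotation":[0,0,-0.05]}]' 50
python3 -m creep '[{"grip":5,"dp":[0,1,3.5],"rotation":[0,0,-0.07]},{"grip":5,"dp":[0,2,7],"rotation":[0,0,-0.15]},{"grip":5,"dp":[0,2.5,10.5],"rotation":[0,0,-0.23]},{"grip":5,"dp":[0,3,14],"rotation":[0,0,-0.31]},{"grip":5,"dp":[0,3,16],"rotation":[0,0,-0.38]}]' 50
python3 -c "
from h import *
RD=R.from_euler('Z',-.04).as_matrix()@np.array([[0,1,0],[0,0,-1],[-1,0,0]])
need([.455,-.16,.17],RD)"
```

```text
time: 6.72
tool_pos: [0.4047, 0.0399, 0.1734]
tcp_rot: [1.385, 0.9, -0.95]
wrist_force: [-0.2, -0.2, -2.8]
width: 0.641
time: 7.13
tool_pos: [0.4299, -0.1246, 0.1872]
tcp_rot: [1.239, 1.185, -1.238]
wrist_force: [-0.2, 0.5, -1.3]
width: 0.644
t 7.13 dp cm [2.24 2.64 3.43] rot [-0.001  0.003 -0.004] F [-0.2  0.5 -1.3] w 0.644 q [-0.34 -0.13  2.14 -0.    1.13 -0.3 ]
```

```bash
python3 -m creep '[{"grip":5,"dp":[1.5,1.2,1.7],"rotation":[0,0,0]},{"grip":5,"dp":[3,2.6,3.4],"rotation":[0,0.003,-0.004]},{"grip":5,"dp":[5,2.6,3.4],"rotation":[0,0.003,-0.004]},{"grip":5,"dp":[5,2.6,3.4],"rotation":[0,0.003,-0.004]},{"grip":5,"dp":[5,2.6,3.4],"rotation":[0,0.003,-0.004]}]' 50
python3 -m creep '[{"grip":5,"dp":[0,0,0],"rotation":[0,0,0]},{"grip":5,"dp":[0,0,0],"rotation":[0,0,0]}]' 50
python3 -c "
from h import *
RD=R.from_euler('Z',-.04).as_matrix()@np.array([[0,1,0],[0,0,-1],[-1,0,0]])
cw=bot.get_calibration('wrist')
p,d=bot.read_camera('wrist');cv2.imwrite('pics/w11.png',p[:,:,::-1])
p,d=bot.read_camera('top');crop(p,260,150,360,260,6,'t4')
need([.455,-.16,.17],RD)
L=np.array([(.09,.09,.026),(.09,-.09,.026),(-.09,-.09,.026),(-.09,.09,.026)])
print(proj(cw,L@R.from_euler('z',-.056).as_matrix().T+[.4659,-.1597,0]))
"
```

```text
time: 7.55
tool_pos: [0.452, -0.1549, 0.1349]
tcp_rot: [1.238, 1.196, -1.238]
wrist_force: [-0.7, 0.5, -1.4]
width: 0.643
time: 7.72
tool_pos: [0.4544, -0.1551, 0.1383]
tcp_rot: [1.239, 1.19, -1.233]
wrist_force: [0.5, -0.0, -2.8]
width: 0.643
t 7.82 dp cm [-2.63  0.06  0.48] rot [ 0.003 -0.001 -0.005] F [-0.5 -0.2 -1.9] w 0.645 q [-0.38 -0.01  2.12  0.    1.03 -0.35]
[[384.20750206  92.91727651]
 [355.43245961 281.42906643]
 [177.03587556 278.65597488]
 [161.68127604  88.29058929]]
```

View pics/w11.png

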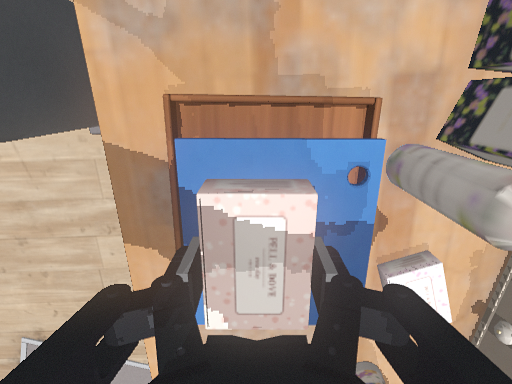

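View pics/t4.png

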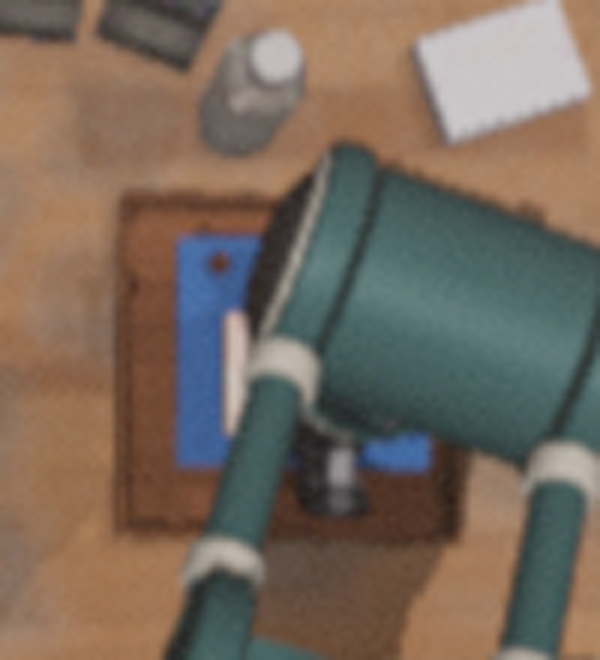

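```bash
python3 -m creep '[{"grip":5,"dp":[2.5,0,0.6],"rotation":[0,0,0]},{"grip":5,"dp":[5,0,0.8],"rotation":[0,0,-0.004]},{"grip":5,"dp":[7.5,0,0.8],"rotation":[0,0,-0.004]},{"grip":5,"dp":[9,0,0.8],"rotation":[0,0,-0.004]},{"grip":5,"dp":[9.6,0,0.8],"rotation":[0,0,-0.004]}]' 50
python3 -m creep '[{"grip":5,"dp":[0,0,0],"rotation":[0,0,0]},{"grip":5,"dp":[0,0,0],"rotation":[0,0,0]},{"grip":5,"dp":[0,0,0],"rotation":[0,0,0]}]' 50
python3 -c "
from h import *
RD=R.from_euler('Z',-.04).as_matrix()@np.array([[0,1,0],[0,0,-1],[-1,0,0]])
p,d=bot.read_camera('wrist');crop(p,120,60,400,340,2.1,'w12')
need([.454,-.163,.035],RD)
"
```

```text
time: 8.23
tool_pos: [0.4525, -0.1623, 0.0398]
tcp_rot: [1.236, 1.197, -1.238]
wrist_force: [-0.5, 0.6, -2.7]
width: 0.642
time: 8.48
tool_pos: [0.4555, -0.1637, 0.0432]
tcp_rot: [1.237, 1.191, -1.235]
wrist_force: [0.4, 1.3, -1.9]
width: 0.642
t 8.53 dp cm [ 1.32 -0.16 -0.07] rot [ 0.003 -0.    -0.002] F [-0.6  0.2 -2.9] w 0.644 q [-0.4   0.13  2.18  0.    0.83 -0.36]
```

View pics/w12.png

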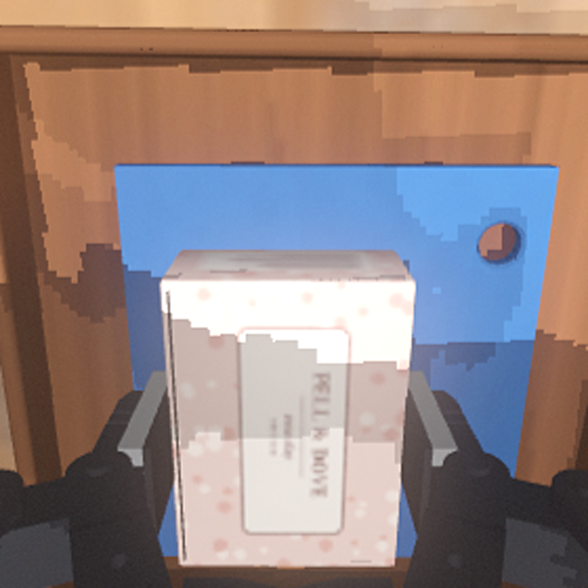

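```bash
python3 -m creep '[{"grip":5,"dp":[0.4,0,0],"rotation":[0,0,0]},{"grip":5,"dp":[0.8,0,0],"rotation":[0,0,0]},{"grip":5,"dp":[1,0,0],"rotation":[0,0,0]},{"grip":5,"dp":[1,0,0],"rotation":[0,0,0]},{"grip":5,"dp":[1,0,0],"rotation":[0,0,0]}]' 50
python3 -m creep '[{"grip":5,"dp":[0.1,0,0],"rotation":[0,0,0]},{"grip":5,"dp":[0.1,0,0],"rotation":[0,0,0]},{"grip":5,"dp":[0.1,0,0],"rotation":[0,0,0]}]' 50
```

```text
time: 8.95
tool_pos: [0.4537, -0.1631, 0.0311]
tcp_rot: [1.237, 1.194, -1.238]
wrist_force: [0.3, 0.3, -2.5]
width: 0.643
time: 9.2
tool_pos: [0.454, -0.1632, 0.0304]
tcp_rot: [1.237, 1.194, -1.237]
wrist_force: [-0.9, -0.2, -3.0]
width: 0.638
```

```bash
for i in 1; do python3 -m creep '[{"grip":5,"dp":[0.1,0,0],"rotation":[0,0,0]},{"grip":5,"dp":[0.1,0,0],"rotation":[0,0,0]},{"grip":5,"dp":[0.1,0,0],"rotation":[0,0,0]}]' 50; done
python3 -m creep '[{"grip":5,"dp":[0.1,0,0],"rotation":[0,0,0]},{"grip":5,"dp":[0.1,0,0],"rotation":[0,0,0]},{"grip":5,"dp":[0.1,0,0],"rotation":[0,0,0]}]' 50
```

```text
time: 9.45
tool_pos: [0.4542, -0.1633, 0.0296]
tcp_rot: [1.237, 1.193, -1.237]
wrist_force: [0.2, -0.4, -1.6]
width: 0.642
time: 9.7
tool_pos: [0.4542, -0.1633, 0.0295]
tcp_rot: [1.237, 1.193, -1.237]
wrist_force: [-4.2, 1.6, 6.5]
width: 0.641
```

```bash
python3 -m creep '[{"grip":6.2,"dp":[0,0,0],"rotation":[0,0,0]},{"grip":7.2,"dp":[0,0,0],"rotation":[0,0,0]},{"grip":8.2,"dp":[0,0,0],"rotation":[0,0,0]},{"grip":8.4,"dp":[0,0,0],"rotation":[0,0,0]},{"grip":8.4,"dp":[0,0,0],"rotation":[0,0,0]}]' 30
python3 -m creep '[{"grip":8.4,"dp":[-1.5,0,0],"rotation":[0,0,0]},{"grip":8.4,"dp":[-4,0,0],"rotation":[0,0,0]},{"grip":8.4,"dp":[-7,0,0],"rotation":[0,0,0]},{"grip":8.4,"dp":[-10,0,0],"rotation":[0,0,0]},{"grip":8.4,"dp":[-13,0,0],"rotation":[0,0,0]}]' 30
python3 -m creep '[{"grip":8.4,"dp":[0,0,0],"rotation":[0,0,0]},{"grip":8.4,"dp":[0,0,0],"rotation":[0,0,0]}]' 30
python3 -c "
from h import *
cw=bot.get_calibration('wrist')
p,d=bot.read_camera('wrist');cv2.imwrite('pics/w13.png',p[:,:,::-1]);np.save('pics/w13d.npy',d)
import json;json.dump({k:np.array(v).tolist() for k,v in cw.items()},open('cw13.json','w'))
need(ap(T,[lev(1.2)+[0,0,.06]])[0],RG)
"
```

```text
time: 10.12
tool_pos: [0.454, -0.1632, 0.0284]
tcp_rot: [1.237, 1.194, -1.237]
wrist_force: [-0.1, -0.1, -0.1]
width: 0.986
time: 10.53
tool_pos: [0.4537, -0.1632, 0.1594]
tcp_rot: [1.237, 1.194, -1.238]
wrist_force: [0.2, -0.6, 0.1]
width: 0.986
time: 10.7
tool_pos: [0.456, -0.1642, 0.1609]
tcp_rot: [1.238, 1.188, -1.234]
wrist_force: [-0.3, -0.2, -0.7]
width: 0.987
t 10.75 dp cm [ -4.96   1.55 -40.89] rot [-0.001 -0.001  0.437] F [-0.2  0.4  0.6] w 0.982 q [-0.4  -0.03  2.1   0.    1.07 -0.36]
```

View pics/w13.png

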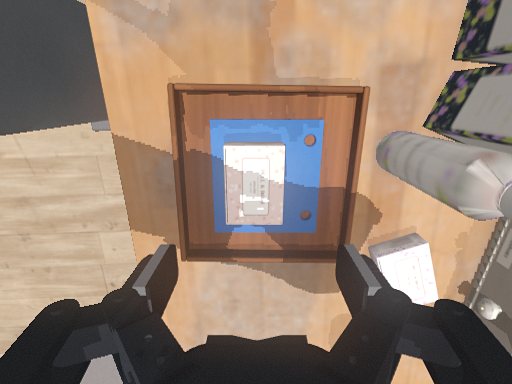

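```bash
python3 -m creep '[{"grip":6,"dp":[-3,0,-3],"rotation":[0,0,0.08]},{"grip":5,"dp":[-6,0,-6],"rotation":[0,0,0.17]},{"grip":5,"dp":[-6,0.3,-10],"rotation":[0,0,0.25]},{"grip":5,"dp":[-6,0.6,-14],"rotation":[0,0,0.34]},{"grip":5,"dp":[-6,1,-18],"rotation":[0,0,0.43]}]' 30
python3 -m creep '[{"grip":5,"dp":[0,0,-4],"rotation":[0,0,0]},{"grip":5,"dp":[0,0,-8],"rotation":[0,0,0]},{"grip":5,"dp":[0,0,-12],"rotation":[0,0,0]},{"grip":5,"dp":[0,0,-16],"rotation":[0,0,0]},{"grip":5,"dp":[0,0,-20],"rotation":[0,0,0]}]' 30
python3 -m creep '[{"grip":5,"dp":[0,0,0],"rotation":[0,0,0]},{"grip":5,"dp":[0,0,0],"rotation":[0,0,0]}]' 30
python3 -c "
from h import *
need(ap(T,[lev(1.2)+[0,0,.04]])[0],RG)
"
```

```text
time: 11.17
tool_pos: [0.4705, 0.017, 0.2178]
tcp_rot: [1.407, 0.863, -0.915]
wrist_force: [-0.0, -0.4, -1.0]
width: 0.583
time: 11.58
tool_pos: [0.4767, 0.2175, 0.2167]
tcp_rot: [1.401, 0.867, -0.918]
wrist_force: [0.2, -0.7, -0.6]
width: 0.584
time: 11.75
tool_pos: [0.4769, 0.2179, 0.2164]
tcp_rot: [1.397, 0.871, -0.916]
wrist_force: [0.1, 0.5, -1.5]
width: 0.59
t 11.75 dp cm [ 2.98  0.41 -2.69] rot [ 0.004 -0.001  0.012] F [ 0.1  0.5 -1.5] w 0.59 q [ 0.52 -0.22  2.21 -0.3   0.81  0.72]
```

```bash
python3 -m creep '[{"grip":4,"dp":[0,0.4,-2],"rotation":[0.004,0,0.01]},{"grip":4,"dp":[0.5,0.4,-2.7],"rotation":[0.004,0,0.012]},{"grip":4,"dp":[2,0.4,-2.7],"rotation":[0.004,0,0.012]},{"grip":4,"dp":[2.9,0.4,-2.7],"rotation":[0.004,0,0.012]},{"grip":4,"dp":[2.9,0.4,-2.7],"rotation":[0.004,0,0.012]}]' 30
python3 -m creep '[{"grip":4,"dp":[0,0,0],"rotation":[0,0,0]},{"grip":4,"dp":[0,0,0],"rotation":[0,0,0]}]' 30
python3 -c "
from h import *
need(ap(T,[lev(1.2)+[0,0,.0]])[0],RG)
c=bot.get_calibration('wrist');print((proj(c,ap(T,[lev(1.2)]))-[130,130])*3)
p,d=bot.read_camera('wrist');crop(p,130,130,390,330,3,'w14')
"
```

```text
time: 12.17
tool_pos: [0.4938, 0.2397, 0.1904]
tcp_rot: [1.407, 0.856, -0.916]
wrist_force: [0.4, 0.3, -0.0]
width: 0.473
time: 12.33
tool_pos: [0.4952, 0.2412, 0.194]
tcp_rot: [1.411, 0.854, -0.911]
wrist_force: [0.1, 0.4, 0.9]
width: 0.472
t 12.33 dp cm [ 4.22 -0.29 -0.29] rot [-0.007  0.    -0.003] F [0.1 0.4 0.9] w 0.472 q [ 0.55 -0.14  2.19 -0.35  0.75  0.81]
[[366.53362325 280.72746807]]
```

View pics/w14.png

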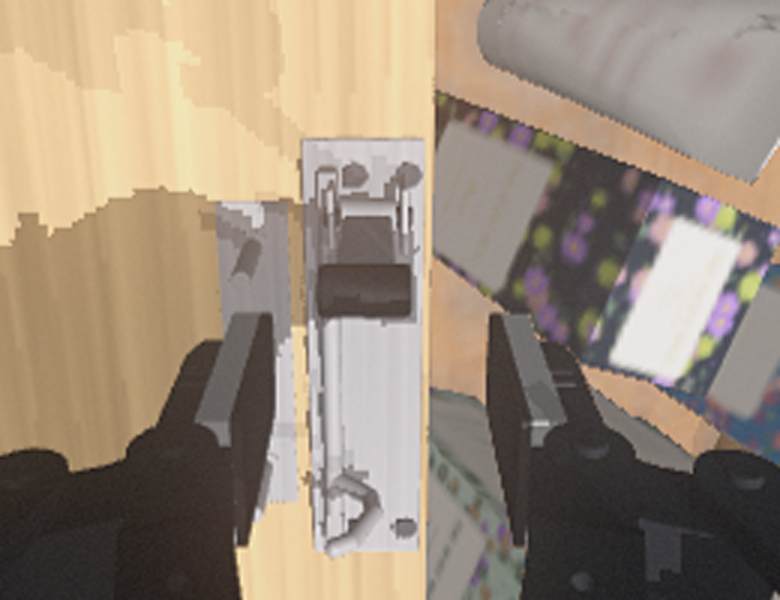

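```bash
python3 -m creep '[{"grip":4,"dp":[1.5,-0.3,-0.15],"rotation":[0,0,0]},{"grip":4,"dp":[3,-0.3,-0.15],"rotation":[0,0,0]},{"grip":4,"dp":[4.1,-0.3,-0.15],"rotation":[0,0,0]},{"grip":4,"dp":[4.1,-0.3,-0.15],"rotation":[0,0,0]},{"grip":4,"dp":[4.1,-0.3,-0.15],"rotation":[0,0,0]}]' 30
python3 -m creep '[{"grip":1,"dp":[0,0,0],"rotation":[0,0,0]},{"grip":1,"dp":[0,0,0],"rotation":[0,0,0]},{"grip":1,"dp":[0,0,0],"rotation":[0,0,0]},{"grip":1,"dp":[0,0,0],"rotation":[0,0,0]},{"grip":1,"dp":[0,0,0],"rotation":[0,0,0]}]' 35
python3 -c "
from h import *
need(ap(T,[lev(1.2)+[0,0,.0]])[0],RG)
p,d=bot.read_camera('wrist');crop(p,130,130,390,330,3,'w15')
"
```

```text
time: 12.8
tool_pos: [0.5098, 0.2429, 0.1556]
tcp_rot: [1.41, 0.855, -0.91]
wrist_force: [0.3, 0.3, 0.2]
width: 0.468
time: 13.22
tool_pos: [0.5092, 0.2436, 0.1566]
tcp_rot: [1.411, 0.855, -0.91]
wrist_force: [-5.7, -0.1, 2.9]
width: 0.224
t 13.22 dp cm [ 0.24  0.04 -0.  ] rot [-0.006 -0.001 -0.003] F [-5.7 -0.1  2.9] w 0.224 q [ 0.54 -0.07  2.2  -0.38  0.67  0.84]
```

View pics/w15.png

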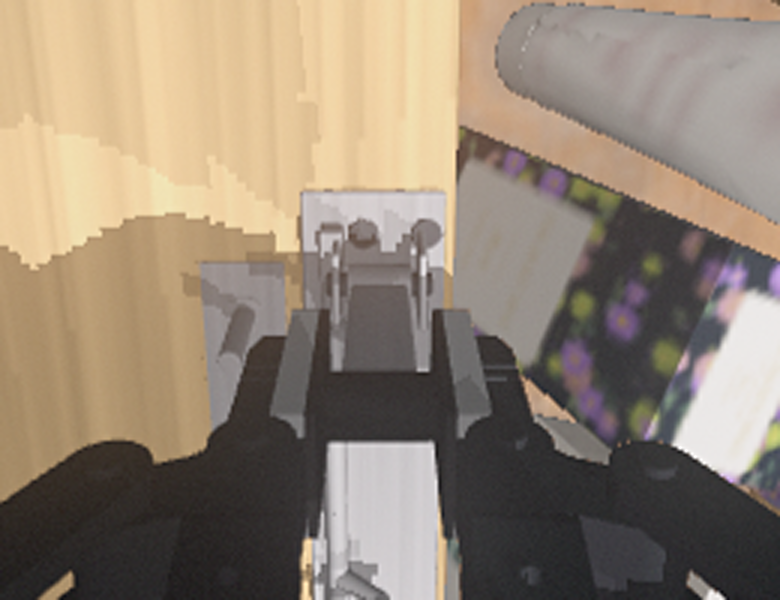

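```bash
python3 -m creep '[{"grip":1,"dp":[0.1,0,-0.65],"rotation":[0,0,0]},{"grip":1,"dp":[0.27,0,-1.3],"rotation":[0,0,0]},{"grip":1,"dp":[0.5,0,-1.9],"rotation":[0,0,0]},{"grip":1,"dp":[0.79,0,-2.5],"rotation":[0,0,0]},{"grip":1,"dp":[1.15,0,-3.03],"rotation":[0,0,0]}]' 35
python3 -m creep '[{"grip":1,"dp":[0.38,0,-0.52],"rotation":[0,0,0]},{"grip":1,"dp":[1.06,0,-1.2],"rotation":[0,0,0]},{"grip":1,"dp":[1.85,0,-1.79],"rotation":[0,0,0]},{"grip":1,"dp":[2.71,0,-2.25],"rotation":[0,0,0]},{"grip":1,"dp":[3.5,0,-2.53],"rotation":[0,0,0]}]' 35
python3 -c "
from h import *
need(ap(T,[lev(0)+[0,0,.0]])[0],RG)
p,d=bot.read_camera('wrist');crop(p,130,130,390,330,3,'w16')
"
```

```text
time: 13.68
tool_pos: [0.5151, 0.2726, 0.1467]
tcp_rot: [1.41, 0.854, -0.912]
wrist_force: [-11.1, -4.4, 9.9]
width: 0.225
time: 14.1
tool_pos: [0.5313, 0.2999, 0.1146]
tcp_rot: [1.413, 0.857, -0.908]
wrist_force: [-6.5, 5.5, 1.1]
width: 0.219
t 14.1 dp cm [0.36 0.01 0.14] rot [-0.006 -0.003 -0.004] F [-6.5  5.5  1.1] w 0.219 q [ 0.61  0.09  2.14 -0.46  0.61  1.  ]
```

View pics/w16.png

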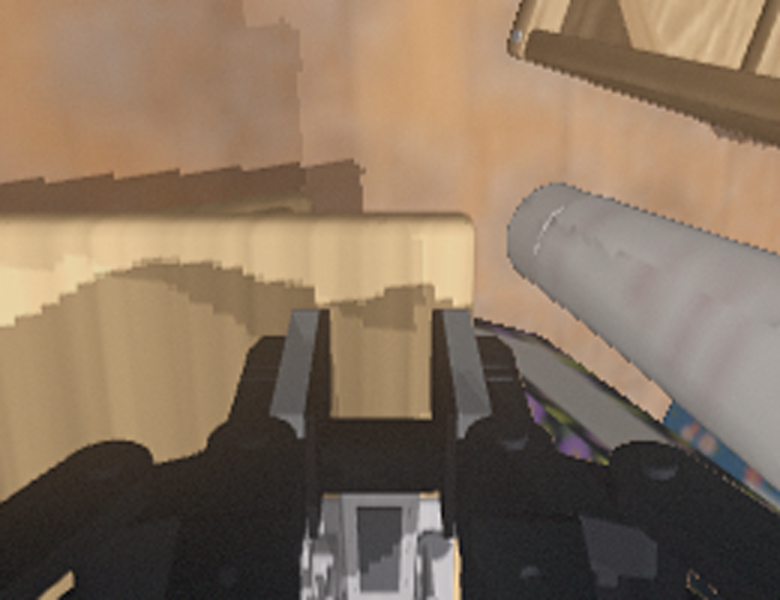

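```bash
python3 -m creep '[{"grip":1,"dp":[0.4,0,0.1],"rotation":[0,0,0]},{"grip":1,"dp":[0.8,0,0.1],"rotation":[0,0,0]},{"grip":1,"dp":[0.9,0,0.1],"rotation":[0,0,0]},{"grip":1,"dp":[0.9,0,0.1],"rotation":[0,0,0]}]' 35
python3 -c "
from h import *
need(ap(T,[lev(0)+[0,0,.0]])[0],RG)
p,d=bot.read_camera('wrist');crop(p,130,130,390,330,3,'w17')
p,d=bot.read_camera('scene');crop(p,150,110,290,230,5,'s5')
"
```

```text
time: 14.48
tool_pos: [0.5352, 0.301, 0.1065]
tcp_rot: [1.416, 0.859, -0.904]
wrist_force: [-7.0, 12.6, -0.6]
width: 0.225
t 14.48 dp cm [-0.53 -0.    0.25] rot [-0.006 -0.008 -0.005] F [-7.  12.6 -0.6] w 0.225 q [ 0.61  0.1   2.14 -0.47  0.59  1.  ]
```

View pics/w17.png

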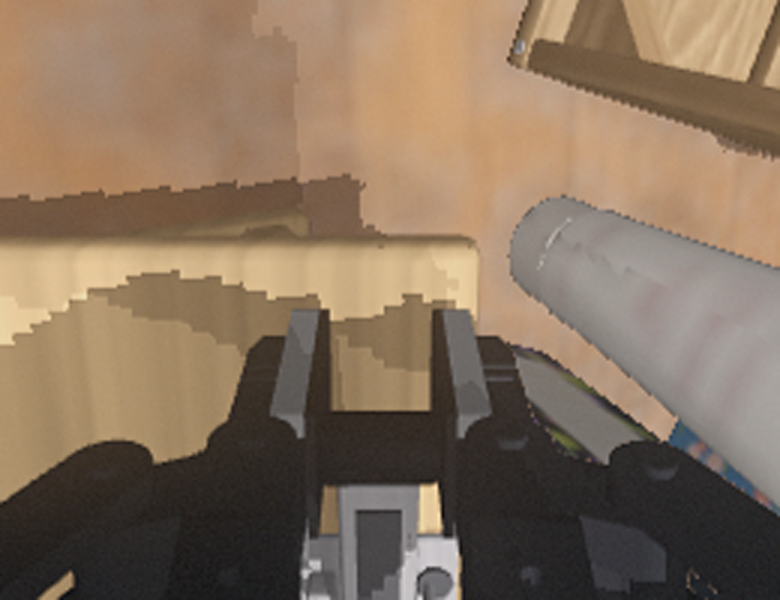

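View pics/s5.png

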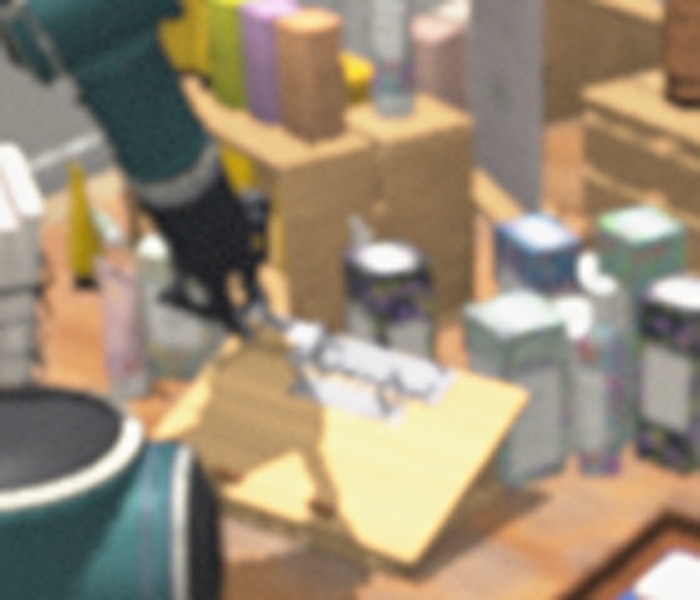

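```bash
python3 -m creep '[{"grip":3,"dp":[0,0,0],"rotation":[0,0,0]},{"grip":4,"dp":[0,0,0],"rotation":[0,0,0]},{"grip":4,"dp":[0,0,0],"rotation":[0,0,0]},{"grip":4,"dp":[-2,0,0],"rotation":[0,0,0]},{"grip":4,"dp":[-5,0,0],"rotation":[0,0,0]}]' 35
python3 -m creep '[{"grip":4,"dp":[-2,0,0],"rotation":[0,0,0]},{"grip":4,"dp":[-2,0,0],"rotation":[0,0,0]}]'
python3 -c "
from h import *
c=bot.get_calibration('wrist')
for a in (0,.1,.2,1.2): print(a,(proj(c,ap(T,[lev(a)]))-[130,130])*3)
p,d=bot.read_camera('wrist');crop(p,130,130,390,330,3,'w18')
"
```

```text
time: 15.0
tool_pos: [0.5132, 0.2959, 0.1485]
tcp_rot: [1.407, 0.855, -0.915]
wrist_force: [0.3, -0.1, -0.6]
width: 0.467
time: 15.17
tool_pos: [0.5078, 0.2996, 0.1747]
tcp_rot: [1.417, 0.853, -0.902]
wrist_force: [1.0, 0.3, 1.4]
width: 0.469
0 [[360.50347631 249.41448769]]
0.1 [[360.30305629 266.98173354]]
0.2 [[360.14089866 287.44066251]]
1.2 [[361.39179645 578.19399089]]
```

View pics/w18.png

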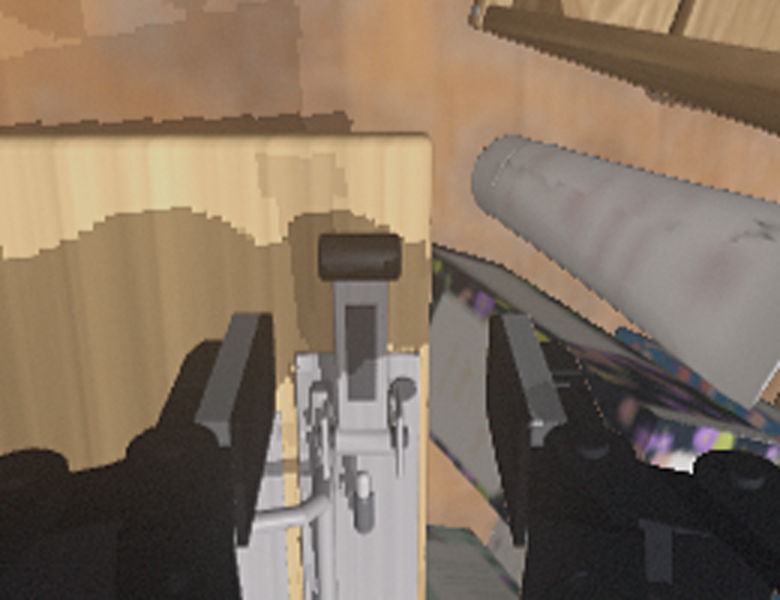

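```bash
python3 -m creep '[{"grip":4,"dp":[-2,0,0],"rotation":[0,0,0]},{"grip":4,"dp":[-4,0,0],"rotation":[0,0,0]},{"grip":4,"dp":[-4,0,0],"rotation":[0,0,0]},{"grip":4,"dp":[-4,0,0],"rotation":[0,0,0]},{"grip":4,"dp":[-4,0,0],"rotation":[0,0,0]}]'
python3 -m creep '[{"grip":4,"dp":[0,0,0],"rotation":[0,0,0]},{"grip":4,"dp":[0,0,0],"rotation":[0,0,0]}]'
python3 -c "
from h import *
c=bot.get_calibration('wrist');print(bot.read_state()['joint_vel'].round(3))
for a in (0,.05,.1,.2): print(a,(proj(c,ap(T,[lev(a)]))-[170,130])*4)
print((proj(c,ap(T,[(.086,.14,0),(.003,.14,0)]))-[170,130])*4)
p,d=bot.read_camera('wrist');crop(p,170,130,360,270,4,'w19')
p,d=bot.read_camera('scene');cv2.imwrite('pics/s6.png',p[:,:,::-1])
p,d=bot.read_camera('top');cv2.imwrite('pics/t6.png',p[:,:,::-1])
"
```

```text
time: 15.63
tool_pos: [0.4889, 0.2981, 0.204]
tcp_rot: [1.41, 0.855, -0.911]
wrist_force: [1.3, -0.4, 0.3]
width: 0.47
time: 15.8
tool_pos: [0.4886, 0.2979, 0.2036]
tcp_rot: [1.409, 0.855, -0.912]
wrist_force: [0.3, -0.0, -0.0]
width: 0.474
[ 0.003 -0.003 -0.004 -0.001  0.    -0.001]
0 [[350.51974969 257.6783392 ]]
0.05 [[350.59812599 266.64055589]]
0.1 [[350.67981205 276.42433374]]
0.2 [[350.85227457 298.41095299]]
[[435.68462845 123.67871347]
 [ 78.63442493 125.39818971]]
```

View pics/w19.png

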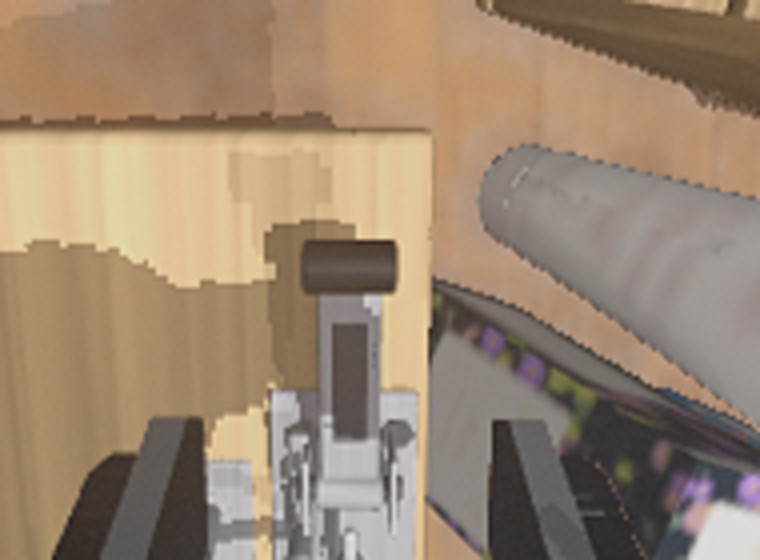

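View pics/t6.png

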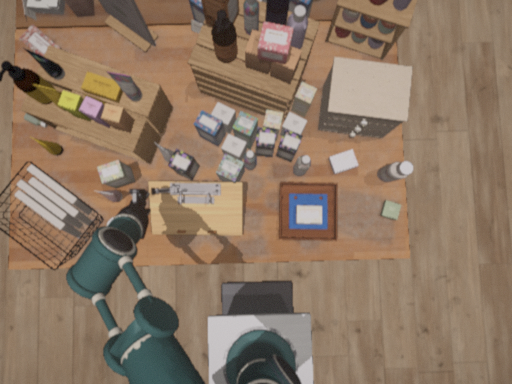

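View pics/s6.png

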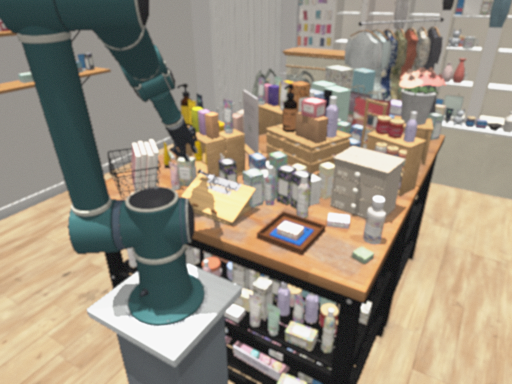

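```bash
python3 -c "
from workcell import bot
print(bot.finish_job())"
```

```text
the job is handed in; nothing more can be done
None
```

The job is done and handed in at about 16 s, well under the 72 s limit. I lifted the lever by its roll until it stayed up. I then drew the board off the posts square to the deck and laid it in the tray, touching down with about 9 N on the wrist. After that I pinched the roll again, took it down and let go.

**Checks before handing in:**
- **Board:** it lies soap side up in the tray, and in the top view its centre is within about 3 mm of the tray's.
- **Lever:** it is shut. The roll sits within about 0.02 rad of fully down once I allow for the deck edge showing the same offset in the picture.
- **Robot:** the gripper is clear of everything, with the wrist force near zero.
- **Bystanders:** the bottle and green box are where they were at the start. The arm hid the tin in the last top view, so I did not check it, but the gripper never went near it.

**Disagreements:**
- The roll slipped about 10 mm in the pads on the way down. I pressed about 8 mm further and it was down after I let go.
- My tray fit was off by about 1 pixel, and the wrist view put the tray about 4 mm further to the robot's right, so I corrected for that before lowering the board.

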